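# Nest the graded light shields around the detector

## Task

Close up the light shielding of the detector: slide the middle (orange) shield open end first over the small black one, pressing it fully home against the sprung end plate until the plate just gives, then do the same with the large (blue) shield over both. Press gently: the plate yields only a few millimetres and must not be driven to its stop. Keep the shields flat on the bench all the time, and leave the lens mount, the screwdriver and the tape roll where they are.

Things in the scene. Friction and masses are not known exactly. Their poses are not given: they have to be found in the camera images.
- middle_shield: Middle shield, loose, orange with black mouth edge: a box shell, open underneath and at its +y end (mouth), closed at its -y end, sides and top. Outside 88 wide (x), 92 long (y), 56 high; walls 4 (inside 80 wide, 52 high); upright corners of the closed end rounded to 6. About 0.2 kg; too wide to grasp, slides on the bench. Origin: centre of its underside.
- middle_mouth (a point): Centre of the middle shield's open end, on the bench: 46 mm from its origin along +y. Axes as the shield.
- large_shield: Large shield, loose, blue with black mouth edge: same shape, open underneath and at its +y end, closed at its -y end. Outside 102 wide (x), 109 long (y), 65 high; walls 4 (inside 94 wide, 61 high); upright corners of the closed end rounded to 6. About 0.3 kg; too wide to grasp. Origin: centre of its underside.
- large_mouth (a point): Centre of the large shield's open end, on the bench: 54.5 mm from its origin along +y. Axes as the shield.
- plate_face (a point): On the dark end plate (130 wide in x, 8 thick, 70 high): middle of the foot of its face, 2 mm over the bench; the face looks along -y. The small black innermost shield stands out from it 75 mm along -y: 74 wide, 45 high, nose corners rounded to 12. Shields go on along +y (their +y along this +y). Home, mouth on the face, the closed ends are 92 (middle) and 109 mm (large) from it.
- carriage (a joint): How far the plate (with the small shield) is pushed back along its +y, in m: 0 at rest, stop at 0.010. The spring resists with 9 N at once, and 1 N more for each mm; it returns when let go. Its aluminium housing behind the plate (90 wide, 56 high) is bolted to the bench.
- lens_mount: Bystander: lens in a black ring on a post, foot 50 x 50, 88 high; origin at the centre of its underside.
- screwdriver: Bystander: screwdriver lying on the bench, about 200 long along its x axis.
- tape_roll: Bystander: red tape roll lying flat, 64 across, 19 high; origin at the centre of its underside.
There are look-alikes about, which are no part of the job. There is more than one size of the part that bears plate_face; the job needs the middle-sized. Several things look just like the middle_shield: the one meant starts nearest to the robot's base.

How it is judged:
On the way, in this order (a step that is already met when the one before it is completed fails the run):
1. the middle shield is over the small one, within 3 mm of the plate, and presses the plate back by more than 1 mm (y of middle_mouth in the frame of plate_face between -0.003 and 0.003 m and x of middle_mouth in the frame of plate_face between -0.008 and 0.008 m and angle between the y axis of middle_shield and the y axis of plate_face, either way round below 0.08 rad and angle between middle_shield's own z axis and vertical below 0.06 rad and value of joint carriage above 0.001 m), for 0.1 s.
2. the large shield is over both, within 3 mm of the plate, and presses the plate back by more than 1 mm (y of large_mouth in the frame of plate_face between -0.003 and 0.003 m and x of large_mouth in the frame of plate_face between -0.008 and 0.008 m and angle between the y axis of large_shield and the y axis of plate_face, either way round below 0.08 rad and angle between large_shield's own z axis and vertical below 0.06 rad and value of joint carriage above 0.001 m), for 0.1 s.
At the end, for the whole second after the job is handed in: Both shields are nested over the small one, flat, their mouths within 4 mm of the end plate, within 8 mm of its middle and square to it within 0.08 rad, at rest (y of middle_mouth in the frame of plate_face between -0.004 and 0.003 m and x of middle_mouth in the frame of plate_face between -0.008 and 0.008 m and angle between the y axis of each of middle_shield, large_shield and the y axis of plate_face, either way round below 0.08 rad and angle between each of middle_shield, large_shield's own z axis and vertical below 0.06 rad and y of large_mouth in the frame of plate_face between -0.004 and 0.003 m and x of large_mouth in the frame of plate_face between -0.008 and 0.008 m and linear speed of each of middle_shield, large_shield below 0.01 m/s); the robot touches nothing.
It fails at once if the plate is driven back to its stop (over 9 mm) (value of joint carriage above 0.009 m).
It fails at once if a shield is lifted or tipped off the bench (origin 20 mm up, or tilted more than 0.3 rad) (height (world z) of any of middle_shield, large_shield above 0.02 m or angle between any of middle_shield, large_shield's own z axis and vertical above 0.3 rad).
It fails at once if the lens mount is moved by more than 20 mm (distance of lens_mount from where it was at the start of the episode above 0.02 m).
It fails at once if the screwdriver is moved by more than 20 mm (distance of screwdriver from where it was at the start of the episode above 0.02 m).
It fails at once if the tape roll is moved by more than 20 mm (distance of tape_roll from where it was at the start of the episode above 0.02 m).
It also fails if it takes over 72 s, if anything falls off the work surface, if the arm or the gripper's body presses on something with over 40 N, if the wrist force passes 120 N, or if a joint passes its speed limit or range.

## Robot

A 6-joint arm with a two-finger parallel gripper is mounted at the origin on the work surface. World frame = base frame: x ahead of the robot, y to its left, z up, the work surface at z = 0. Lengths are in m, angles in rad, forces in N, time in s.
With the tool pointing down it reaches from about 0.35 to 0.85 m from the base axis. Payload 8.1 kg.
Tool frame: the origin (TCP) lies at the very end of the fingers, on their centre line; the grasp point (between the pads) lies 19 mm behind it; z points along the fingers, y is the line along which they close (so a half turn about z gives the same grasp; the last joint's range is limited). The gripper opens to 85 mm and grips with 20 to 120 N. Pads are 22 mm wide; open, the fingers measure 114 mm over their backs; the gripper's body (76 mm by 85 mm) begins 54 mm behind the grasp point. The pads swing forward as they close: fully open they stand 13 mm farther back than shut.
Start: joints at [-1.242, 0.13, 1.488, -0, 1.523, -0.085], TCP at [0.241, -0.549, 0.231] pointing down, gripper open.
Joint ranges: [-2.96, 2.96], [-0.89, 2.26], [0.02, 2.5], [-1.34, 4.48], [0, 2.73], [-2.66, 2.66]. Speed limits (rad/s): [2.39, 2.39, 2.79, 3.14, 3.14, 3.14].

## Interface

Orientations are given as a unit quaternion [w, x, y, z].
In Python, from bench import manip gives the robot as it stands.
- The arm moves only by the shell command python3 -m inch 'ROWS' [FORCE]. ROWS is JSON, a list of rows, each a list of 7 numbers: the shift along the tool's x, y, z each as a share of 2.5 cm, from -1 to 1, then the turn, a rotation vector about the tool's x, y, z each as a share of 4 degrees, from -1 to 1, then the opening, from -1 (shut) to 1 (fully open). A call has 1 to 20 rows; each row shifts and turns the commanded pose from where the row before left it, along the tool's axes as they then stand; what a row does not reach is not made up. A row lasts 1/10 s, in which the tool goes at most 50 mm and 8.59 degrees, less where a joint would pass 70% of its speed; a pose out of reach is approached as far as the arm can. A call with a number of a shift or a turn outside -1 to 1 is refused whole. A call with a gripper value outside its range is refused whole. The fingers move at their own pace and stop on an object; FORCE is the grip in N (left out, the last holds). Time passes only in rows, so rows that do not move let the fingers close. It gives the time, the measured TCP pose, the force, the opening and the grip force at its end, in the units of the state.
- manip.get_state(): the state, without advancing time (a new reading comes with each control period).
- manip.capture(name): name is "scene" or "top"; returns the picture (480x640x3 uint8, red, green, blue); there is no depth.
- manip.camera_info(name): a dict with "fx", "fy", "cx", "cy" (pixels), "dist_coeffs" ([k1, k2, p1, p2, k3] as OpenCV has them; the pictures are not rectified), "rvec" (rotation vector, rad) and "tvec" (3), from world to camera coordinates, as OpenCV has them. Camera axes: x right, y down, z forward; pixel columns grow to the right and rows downward; lengths in m; the calibration is good to about 2 mm. A picture is of the moment at which its call begins. camera_info takes no time and is no camera call.
- manip.close_job(): hands the job in; it is judged then, once.
The state is a dict: "time": time; "qpos": joint angles; "joint_vel": joint speeds; "joint_torque": joint torques, N m; "ee_pos": TCP position; "tool_rot": TCP orientation; "wrist_force": force on the tool from outside, world axes, zero at the start; "moment": the same for the moment, N m; "gripper_width": opening from 0.0 (shut) to 1.0 (fully open); "finger_force": force on a finger pad.
Only numpy, scipy, OpenCV 4.12 (cv2) and the standard library are available. Lean on these libraries where they do the work, as an engineer would, in place of code of your own. Each camera call takes 0.05 s, during which the arm holds its last target. There are 200 camera calls.

## Working session

There is one attempt and no reset: what is moved stays moved. The work goes in short steps, Python scripts to look and compute and a shell command to move; the robot and the scene stay as the last step left them, time stands still between calls to the robot, and variables do not carry over. Pictures are saved under pics/ and viewed, at most 10 in all, crops included, and the job is handed in when it is done.

```bash
mkdir -p pics; cat > h.py <<'E'
import numpy as np, cv2
from bench import manip
def ray(name,uv,z=0.0):
    c=manip.camera_info(name);K=np.array([[c['fx'],0,c['cx']],[0,c['fy'],c['cy']],[0,0,1]])
    R=cv2.Rodrigues(np.array(c['rvec'],float))[0];t=np.array(c['tvec'],float).ravel()
    p=cv2.undistortPoints(np.array(uv,float).reshape(-1,1,2),K,np.array(c['dist_coeffs'],float)).reshape(-1,2)
    d=np.c_[p,np.ones(len(p))]@R; o=-R.T@t
    return o+d*((np.broadcast_to(z,len(p))-o[2])/d[:,2])[:,None]
def proj(name,X):
    c=manip.camera_info(name);K=np.array([[c['fx'],0,c['cx']],[0,c['fy'],c['cy']],[0,0,1]])
    return cv2.projectPoints(np.array(X,float),np.array(c['rvec'],float),np.array(c['tvec'],float),K,np.array(c['dist_coeffs'],float))[0].reshape(-1,2)
def snap(name,f,box=None,s=1):
    im=manip.capture(name)[:,:,::-1]
    if box: im=im[box[1]:box[3],box[0]:box[2]]
    cv2.imwrite('pics/'+f,cv2.resize(im,None,fx=s,fy=s,interpolation=cv2.INTER_CUBIC))
E
python3 - <<'E'
from h import *
snap('scene','s0.png');snap('top','t0.png')
for n in('scene','top'):
    c=manip.camera_info(n);R=cv2.Rodrigues(np.array(c['rvec']))[0];print(n,-R.T@np.array(c['tvec']),c['fx'])
print(manip.get_state())
E
```

```text
scene [0.9512552  0.25798117 0.86153142] 434.7727112264235
top [0.3282324  0.02692249 0.89469076] 464.0392178288387
{'time': 0.1, 'qpos': array([-1.24242657e+00,  1.31129521e-01,  1.48916712e+00, -1.16889979e-05,
        1.52301668e+00, -8.54094574e-02]), 'joint_vel': array([-0.00010707, -0.00039218, -0.00178166,  0.00085533, -0.0010218 ,
        0.00021109]), 'joint_torque': array([ 2.15742439e-03, -5.70954001e+01, -5.01940835e+01, -1.08471472e-04,
        8.21398658e-03,  6.24786503e-05]), 'ee_pos': array([ 0.24109227, -0.54888261,  0.23032492]), 'tool_rot': array([-8.53281762e-04,  9.78674154e-01,  2.05417038e-01, -1.10050654e-04]), 'wrist_force': array([ 0.50996488,  0.08554117, -0.03682782]), 'moment': array([ 0.01763999, -0.02572444, -0.01627282]), 'finger_force': 0.0, 'gripper_width': 1.002139920733911}
```

View pics/t0.png

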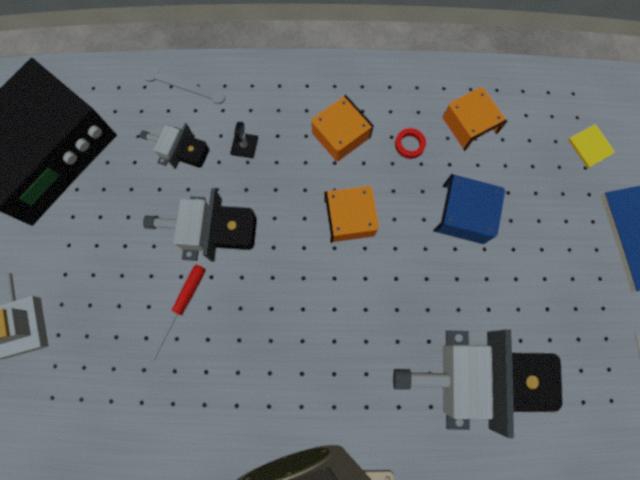

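View pics/s0.png

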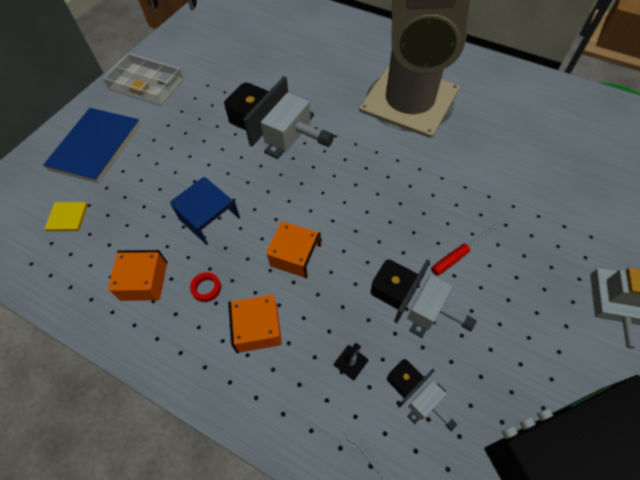

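The top view shows:
- **Plate units:** small at (180,145), middle at (220,226), large at (500,380). The job needs the middle one at (220,226).
- **Orange shields:** (342,128), (475,117) and (352,213). The one nearest the base is (352,213), with its mouth to the left.
- **Blue shield:** (470,208), mouth to the left. The blue flat thing at (630,235) is only a board.

I'll check these in close crops.

```bash
python3 - <<'E'
from h import *
im=cv2.imread('pics/t0.png')
for f,b,s in(('c1.png',(140,180,270,270),6),('c2.png',(315,165,515,250),4)):
    c=cv2.resize(im[b[1]:b[3],b[0]:b[2]],None,fx=s,fy=s,interpolation=cv2.INTER_CUBIC)
    c=cv2.convertScaleAbs(c,alpha=1.8,beta=20)
    for i in range(0,b[2]-b[0],10):
        cv2.line(c,(i*s,0),(i*s,6),(0,255,0),1); cv2.putText(c,str(b[0]+i),(i*s,16),0,.35,(0,0,255),1)
    for i in range(0,b[3]-b[1],10):
        cv2.line(c,(0,i*s),(6,i*s),(0,255,0),1); cv2.putText(c,str(b[1]+i),(8,i*s+4),0,.35,(0,0,255),1)
    cv2.imwrite('pics/'+f,c)
print(proj('top',[[0,0,0],[.5,0,0],[.5,.3,0],[.5,0,.056]]))
E
```

```text
[[333.22477198 530.93641946]
 [334.22331031 257.75117889]
 [182.5251043  256.21854233]
 [335.14711322 252.02860035]]
```

View pics/c1.png

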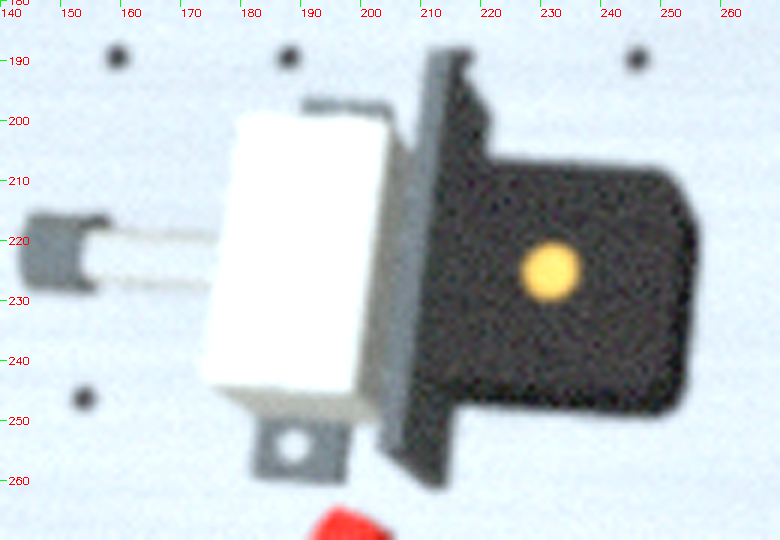

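View pics/c2.png

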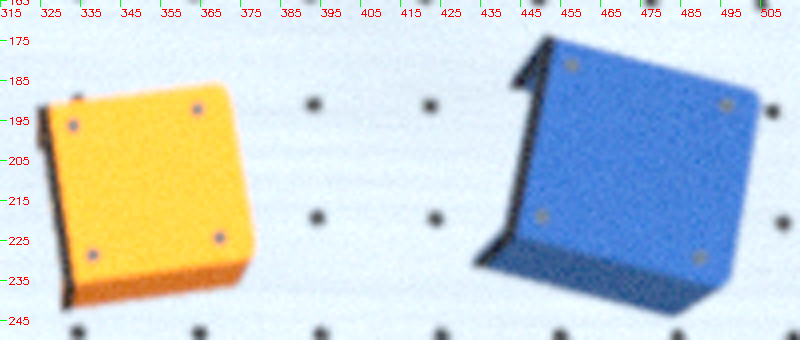

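```bash
cat >> h.py <<'E'
from scipy.optimize import least_squares
def fit(name,local,px,x0):
    L=np.array(local,float);px=np.array(px,float)
    def W(p):
        c,s=np.cos(p[2]),np.sin(p[2])
        return np.c_[p[0]+c*L[:,0]-s*L[:,1],p[1]+s*L[:,0]+c*L[:,1],L[:,2]]
    r=least_squares(lambda p:(proj(name,W(p))-px).ravel(),x0,loss='soft_l1')
    return r.x,(proj(name,W(r.x))-px).round(1).tolist()
E
python3 - <<'E'
from h import *
# world +x is image up, +y image left
o=np.array([315,165])
m=np.array([[40,107],[68,288],[232,84],[256,258],[62,308]])/4+o
print('mid',*fit('top',[[.044,.046,.056],[-.044,.046,.056],[.044,-.046,.056],[-.044,-.046,.056],[-.044,.046,0]],m,[.58,-.04,0]))
b=np.array([[548,37],[512,232],[765,90],[730,292],[475,265],[514,87]])/4+o
print('big',*fit('top',[[.051,.0545,.065],[-.051,.0545,.065],[.051,-.0545,.065],[-.051,-.0545,.065],[-.051,.0545,0],[.051,.0545,0]],b,[.58,-.25,0]))
q=np.array([140,180])
p=np.array([[455,48],[403,455],[430,48],[378,450]])/6+q
print('plate',*fit('top',[[.065,0,.072],[-.065,0,.072],[.065,.008,.072],[-.065,.008,.072]],p,[.56,.2,0]))
print('dot',ray('top',(np.array([[551,271]])/6+q),.046))
print('small up/low edges',ray('top',np.array([[490,160],[650,168],[460,405],[650,418]])/6+q,[.046,.046,.002,.002]))
print('nose foot',ray('top',np.array([[697,240],[687,370]])/6+q,.002))
print('tape',ray('top',[[410,143]],.01),'sd',ray('top',[[204,268],[155,360]],.015))
E
```

```text
mid [ 0.58002907 -0.03230326  0.13942757] [[0.0, -0.1], [-0.7, -0.9], [-0.4, -0.2], [1.1, 0.4], [0.1, 0.8]]
big [ 0.59031701 -0.26504908 -0.24927944] [[-0.0, -0.3], [-0.9, 0.3], [0.2, 0.5], [0.7, -0.2], [0.1, 0.5], [-0.1, -1.4]]
plate [ 0.55254963  0.22875256 -0.0578363 ] [[0.0, -0.0], [0.1, -0.1], [0.0, -0.3], [-0.1, 0.4]]
dot [[0.55218911 0.19573858 0.046     ]]
small up/low edges [[0.58874506 0.21745728 0.046     ]
 [0.58642928 0.16585689 0.046     ]
 [0.51793262 0.23222347 0.002     ]
 [0.51420882 0.16910778 0.002     ]]
nose foot [[0.57488909 0.15615229 0.002     ]
 [0.53046827 0.15759579 0.002     ]]
tape [[ 0.74209559 -0.15736938  0.01      ]] sd [[0.47448568 0.25152456 0.015     ]
 [0.29908402 0.33426396 0.015     ]]
```

Crop 1 confirms the middle-sized unit: plate front edge from (216,188) to (207,256), nose on the right at about x = 255. Crop 2 shows both shields with their black mouth edges on the left: orange (325,192)–(331,242), blue (452,174)–(434,231). The closed ends are on the right.

The fits are good, so I'm moving behind the orange shield's closed end.

```bash
python3 -m inch '[[0.987,-0.499,0,0,0,0,0],[0.987,-0.499,0,0,0,0,0],[0.987,-0.499,0,0,0,0,0],[0.987,-0.499,0,0,0,0,0],[0.987,-0.499,0,0,0,0,0],[0.987,-0.499,0,0,0,0,0],[0.987,-0.499,0,0,0,0,0],[0.987,-0.499,0,0,0,0,0],[0.987,-0.499,0,0,0,0,0],[0.987,-0.499,0,0,0,0,0],[0.987,-0.499,0,0,0,0,0],[0.987,-0.499,0,0,0,0,0],[0.987,-0.499,0,0,0,0,0],[0.987,-0.499,0,0,0,0,0],[0.987,-0.499,0,0,0,0,0],[0.987,-0.499,0,0,0,0,0],[0.987,-0.499,0,0,0,0,0],[0.987,-0.499,0,0,0,0,0],[0.987,-0.499,0,0,0,0,0],[0.987,-0.499,0,0,0,0,0]]'
python3 -m inch '[[0,0,0.25,0,0,-0.93,0],[0,0,0.25,0,0,-0.93,0],[0,0,0.25,0,0,-0.93,0],[0,0,0.25,0,0,-0.93,0],[0,0,0.25,0,0,-0.93,0],[0,0,0.25,0,0,-0.93,0],[0,0,0.25,0,0,-0.93,0],[0,0,0.25,0,0,-0.93,0],[0,0,0.25,0,0,-0.93,0],[0,0,0.25,0,0,-0.93,0],[0,0,0.25,0,0,-0.93,0],[0,0,0.25,0,0,-0.93,0],[0,0,0.25,0,0,-0.93,0],[0,0,0.25,0,0,-0.93,0],[0,0,0.25,0,0,-0.93,0],[0,0,0.25,0,0,-0.93,0],[0,0,0.25,0,0,-0.93,0],[0,0,0.25,0,0,-0.93,0],[0,0,0.25,0,0,-0.93,0],[0,0,0.25,0,0,-0.93,0]]'
```

```text
time: 2.1
ee_pos: [0.5931, -0.1214, 0.2307]
tool_rot: [-0.0, 0.979, 0.205, -0.0]
wrist_force: [-0.2, -0.2, -0.4]
gripper_width: 0.499
finger_force: 0.0
time: 4.1
ee_pos: [0.5924, -0.1224, 0.1054]
tool_rot: [-0.001, 0.654, 0.756, -0.0]
wrist_force: [0.4, 1.0, 0.8]
gripper_width: 0.503
finger_force: 0.0
```

```bash
python3 -m inch '[[0,0,0.6,0,0,0,0],[0,0,0.6,0,0,0,0],[0,0,0.6,0,0,0,0],[0,0,0.6,0,0,0,0],[0,0,0.6,0,0,0,0],[0,0,0.6,0,0,0,0],[0.4,0,0,0,0,0,0],[0.4,0,0,0,0,0,0],[0.4,0,0,0,0,0,0]]'
cat >> h.py <<'E'
def arcs(pose,segs,d,n):
    """origin path: segs (length, dtheta); TCP d behind along -y'; prints rows"""
    P=[np.array(pose,float)]
    for (L,dth),k in zip(segs,n):
        for i in range(k):
            x,y,t=P[-1];m=t+dth/k/2
            P.append(np.array([x-np.sin(m)*L/k,y+np.cos(m)*L/k,t+dth/k]))
    T=[(x+d*np.sin(t),y-d*np.cos(t),t) for x,y,t in P]
    out=[]
    for a,b in zip(T,T[1:]):
        dx,dy=b[0]-a[0],b[1]-a[1];t=a[2]
        f=-dx*np.sin(t)+dy*np.cos(t);s=dx*np.cos(t)+dy*np.sin(t)
        out.append((round(f/.025,2),round(s/.025,2),round(-np.degrees(b[2]-a[2])/4,2)))
    print('end',P[-1].round(4),'tcp',np.round(T[-1],4));print(out)
E
python3 - <<'E'
from h import *
arcs([.580,-.0323,.139],[(.022,.17),(.070,0),(.045,-.367)],.057,[2,5,4])
E
```

```text
time: 5.0
ee_pos: [0.5891, -0.0918, 0.0171]
tool_rot: [0.0, 0.655, 0.755, 0.0]
wrist_force: [0.1, 0.4, 0.8]
gripper_width: 0.5
finger_force: 0.0
end [ 0.5482  0.1002 -0.058 ] tcp [ 0.5449  0.0433 -0.058 ]
[(np.float64(0.45), np.float64(0.17), np.float64(-1.22)), (np.float64(0.45), np.float64(0.17), np.float64(-1.22)), (np.float64(0.56), np.float64(-0.0), np.float64(-0.0)), (np.float64(0.56), np.float64(-0.0), np.float64(-0.0)), (np.float64(0.56), np.float64(-0.0), np.float64(-0.0)), (np.float64(0.56), np.float64(-0.0), np.float64(-0.0)), (np.float64(0.56), np.float64(-0.0), np.float64(-0.0)), (np.float64(0.46), np.float64(-0.19), np.float64(1.31)), (np.float64(0.46), np.float64(-0.19), np.float64(1.31)), (np.float64(0.46), np.float64(-0.19), np.float64(1.31)), (np.float64(0.46), np.float64(-0.19), np.float64(1.31))]
```

```bash
python3 -m inch '[[0.12,0,0,0,0,0,0],[0.32,0.13,0,0,0,-0.9,0],[0.32,0.13,0,0,0,-0.9,0],[0.32,0.13,0,0,0,-0.9,0],[0.5,0,0,0,0,0,0],[0.5,0,0,0,0,0,0],[0.5,0,0,0,0,0,0],[0,0,0,0,0,0,0]]'
python3 - <<'E'
from h import *
im=manip.capture('top');b=(200,170,400,270);s=4
c=cv2.convertScaleAbs(cv2.resize(im[b[1]:b[3],b[0]:b[2],::-1],None,fx=s,fy=s,interpolation=cv2.INTER_CUBIC),alpha=1.8,beta=20)
cv2.imwrite('pics/c3.png',c)
E
```

```text
time: 5.8
ee_pos: [0.5798, -0.0269, 0.0163]
tool_rot: [-0.001, 0.581, 0.814, 0.0]
wrist_force: [-1.0, -0.8, 0.5]
gripper_width: 0.499
finger_force: 0.0
```

View pics/c3.png

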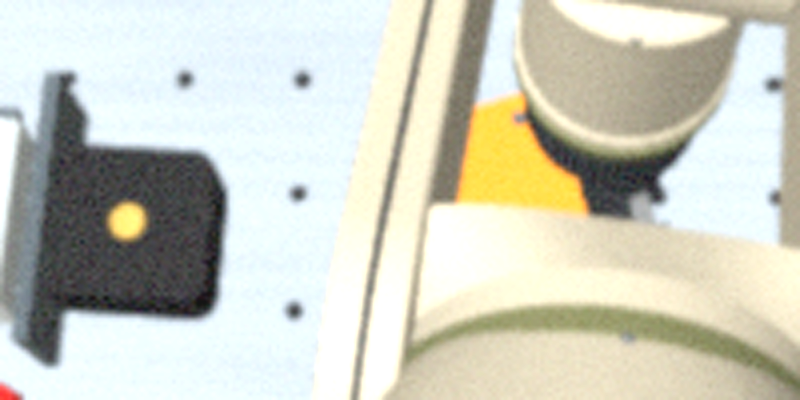

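The arm hides the shield from the top camera; only an orange patch shows, around (320,205). I'll use the scene camera and overlay the expected outline on it.

```bash
cat >> h.py <<'E'
def box(x,y,t,w,l,h):
    c,s=np.cos(t),np.sin(t)
    return [[x+c*a-s*b,y+s*a+c*b,z] for z in(h,0) for a,b in((w/2,l/2),(-w/2,l/2),(-w/2,-l/2),(w/2,-l/2))]
def overlay(name,f,bx,s,boxes):
    im=manip.capture(name)[:,:,::-1]
    c=cv2.convertScaleAbs(cv2.resize(im[bx[1]:bx[3],bx[0]:bx[2]],None,fx=s,fy=s,interpolation=cv2.INTER_CUBIC),alpha=1.7,beta=20)
    for b in boxes:
        p=((proj(name,b)+.5-np.array(bx[:2]))*s).round().astype(np.int32)
        cv2.polylines(c,[p[:4]],True,(0,255,0),1)
        for i in range(4): cv2.line(c,tuple(map(int,p[i])),tuple(map(int,p[i+4])),(255,0,255),1)
    cv2.imwrite('pics/'+f,c)
def tcp():
    s=manip.get_state();q=s['tool_rot'];return s['ee_pos'][0],s['ee_pos'][1],2*np.arctan2(q[2],q[1])-np.pi/2
PL=(.5525,.2288,-.058)
E
python3 - <<'E'
from h import *
x,y,t=tcp();d=.057
S=(x-d*np.sin(t),y+d*np.cos(t),t);print(S)
small=(PL[0]+.0375*np.sin(PL[2]),PL[1]-.0375*np.cos(PL[2]),PL[2])
overlay('scene','s3.png',(270,180,470,330),4,[box(*S,.088,.092,.056),box(*small,.074,.075,.046)])
E
```

```text
(np.float64(0.5613920522872368), np.float64(0.026273622010896017), np.float64(0.33083933194674064))
```

View pics/s3.png

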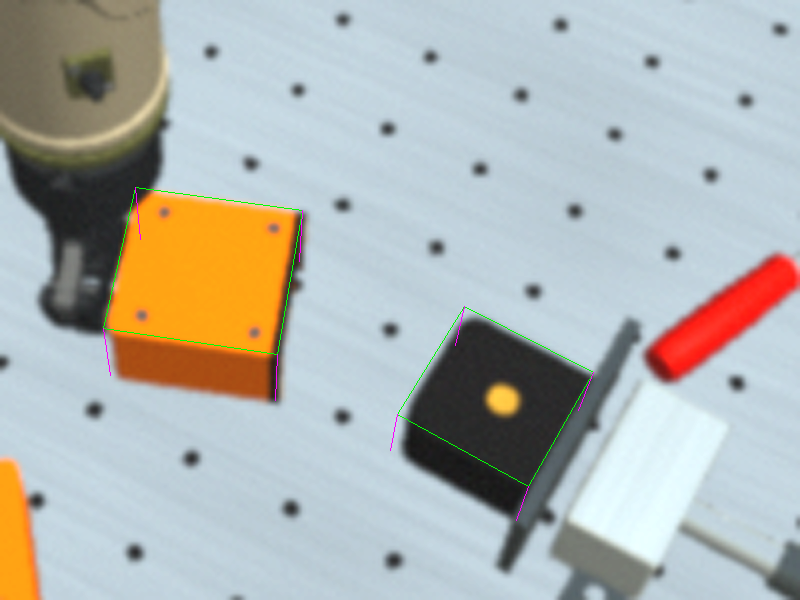

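The overlay matches within about 1 mm. The orange top spans crop (105,328)–(301,210), and the nose corner is at (405,420). Next: straight, then turn onto the axis.

```bash
python3 - <<'E'
from h import *
arcs([.5614,.0263,.331],[(.031,0),(.045,-.389)],.057,[3,6])
E
python3 -m inch '[[0.41,0,0,0,0,0,0],[0.41,0,0,0,0,0,0],[0.41,0,0,0,0,0,0],[0.3,-0.14,0,0,0,0.93,0],[0.3,-0.14,0,0,0,0.93,0],[0.3,-0.14,0,0,0,0.93,0],[0.3,-0.14,0,0,0,0.93,0],[0.3,-0.14,0,0,0,0.93,0],[0.3,-0.14,0,0,0,0.93,0],[0,0,0,0,0,0,0]]'
python3 - <<'E'
from h import *
x,y,t=tcp();d=.057
S=(x-d*np.sin(t),y+d*np.cos(t),t);print(S,'axis x',PL[0]+.058*(S[1]-PL[1]))
small=(PL[0]+.0375*np.sin(PL[2]),PL[1]-.0375*np.cos(PL[2]),PL[2])
overlay('scene','s4.png',(270,180,470,330),4,[box(*S,.088,.092,.056),box(*small,.074,.075,.046)])
E
```

```text
end [ 0.5452  0.0999 -0.058 ] tcp [ 0.5419  0.043  -0.058 ]
[(np.float64(0.41), np.float64(-0.0), np.float64(-0.0)), (np.float64(0.41), np.float64(-0.0), np.float64(-0.0)), (np.float64(0.41), np.float64(-0.0), np.float64(-0.0)), (np.float64(0.3), np.float64(-0.14), np.float64(0.93)), (np.float64(0.3), np.float64(-0.14), np.float64(0.93)), (np.float64(0.3), np.float64(-0.14), np.float64(0.93)), (np.float64(0.3), np.float64(-0.14), np.float64(0.93)), (np.float64(0.3), np.float64(-0.14), np.float64(0.93)), (np.float64(0.3), np.float64(-0.14), np.float64(0.93))]
time: 6.9
ee_pos: [0.5418, 0.0422, 0.016]
tool_rot: [-0.001, 0.728, 0.686, -0.0]
wrist_force: [0.4, 0.0, 0.1]
gripper_width: 0.503
finger_force: 0.0
(np.float64(0.5451408671596877), np.float64(0.09910602397046847), np.float64(-0.05952243679418712)) axis x 0.5449777493902872
```

View pics/s4.png

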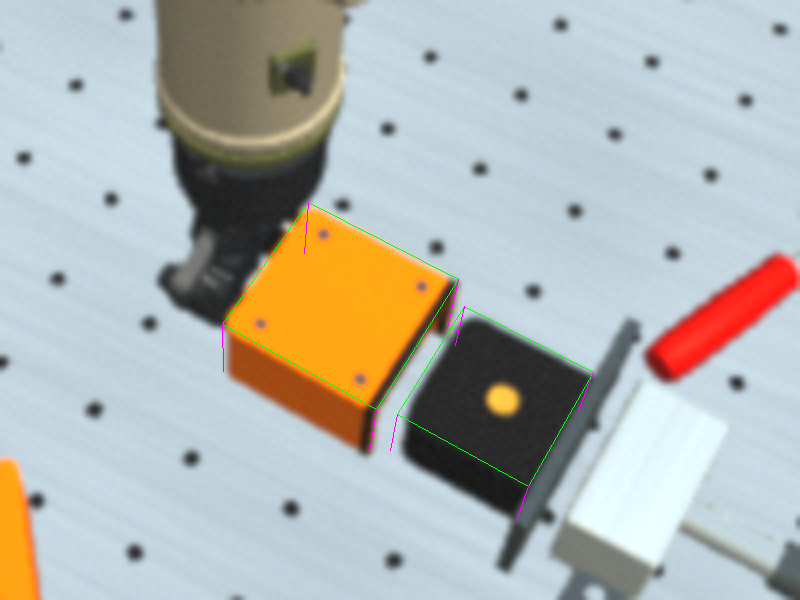

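Both shields are aligned: the orange mouth edge, crop (458,280)–(370,450), is parallel to the nose and centred on it. Pushing on along the axis.

```bash
python3 -m inch '[[0.4,0,0,0,0,0,0],[0.4,0,0,0,0,0,0],[0.4,0,0,0,0,0,0],[0,0,0,0,0,0,0]]'
python3 -m inch '[[0.4,0,0,0,0,0,0],[0.4,0,0,0,0,0,0],[0.4,0,0,0,0,0,0],[0.4,0,0,0,0,0,0],[0,0,0,0,0,0,0],[0,0,0,0,0,0,0]]'
python3 -m inch '[[0.1,0,0,0,0,0,0],[0.1,0,0,0,0,0,0],[0.1,0,0,0,0,0,0],[0,0,0,0,0,0,0]]'
python3 - <<'E'
from h import *
x,y,t=tcp();d=.057
S=(x-d*np.sin(t),y+d*np.cos(t),t);print(S,'gap',.2288-S[1]-.046)
E
```

```text
time: 7.35
ee_pos: [0.5445, 0.0724, 0.0163]
tool_rot: [-0.0, 0.727, 0.686, 0.0]
wrist_force: [0.2, -0.6, 0.3]
gripper_width: 0.495
finger_force: 0.0
time: 7.95
ee_pos: [0.5469, 0.1111, 0.0163]
tool_rot: [0.0, 0.728, 0.686, 0.0]
wrist_force: [0.9, -0.7, -0.6]
gripper_width: 0.499
finger_force: 0.0
time: 8.35
ee_pos: [0.5473, 0.1183, 0.0163]
tool_rot: [-0.0, 0.728, 0.686, 0.0]
wrist_force: [-0.4, 0.3, 0.2]
gripper_width: 0.504
finger_force: 0.0
(np.float64(0.5507133131628018), np.float64(0.1752290006532354), np.float64(-0.059637873029726896)) gap 0.007570999346764598
```

```bash
python3 -m inch '[[0.08,0,0,0,0,0,0],[0.08,0,0,0,0,0,0],[0,0,0,0,0,0,0]]'; python3 -m inch '[[0.08,0,0,0,0,0,0],[0,0,0,0,0,0,0]]';python3 -m inch '[[0.06,0,0,0,0,0,0],[0,0,0,0,0,0,0]]'
```

```text
time: 8.65
ee_pos: [0.5475, 0.1224, 0.0163]
tool_rot: [-0.0, 0.728, 0.686, 0.0]
wrist_force: [-0.3, -0.4, -0.2]
gripper_width: 0.495
finger_force: 0.1
time: 8.85
ee_pos: [0.5476, 0.1244, 0.0163]
tool_rot: [-0.0, 0.728, 0.686, 0.0]
wrist_force: [-0.5, 0.4, -0.3]
gripper_width: 0.498
finger_force: 0.1
time: 9.05
ee_pos: [0.5477, 0.1258, 0.0163]
tool_rot: [-0.0, 0.728, 0.686, 0.0]
wrist_force: [1.1, -0.8, -0.0]
gripper_width: 0.502
finger_force: 0.2
```

```bash
python3 -m inch '[[0.06,0,0,0,0,0,0],[0,0,0,0,0,0,0]]'|grep -E "ee_|wrist"; python3 -m inch '[[0.06,0,0,0,0,0,0],[0,0,0,0,0,0,0]]'|grep -E "ee_|wrist"
```

```text
ee_pos: [0.5478, 0.1273, 0.0163]
wrist_force: [-0.2, -0.1, -0.5]
ee_pos: [0.5481, 0.1277, 0.0163]
wrist_force: [0.5, -6.4, 0.6]
```

```bash
python3 -m inch '[[0.06,0,0,0,0,0,0],[0,0,0,0,0,0,0]]'|grep -E "ee_|wrist"; python3 -m inch '[[0.06,0,0,0,0,0,0],[0,0,0,0,0,0,0],[0,0,0,0,0,0,0]]'|grep -E "ee_|wrist"
```

```text
ee_pos: [0.5481, 0.1286, 0.0163]
wrist_force: [0.4, -9.7, 1.4]
ee_pos: [0.5482, 0.1298, 0.0163]
wrist_force: [-0.6, -11.0, 2.7]
```

```bash
python3 -m inch '[[0.05,0,0,0,0,0,0],[0,0,0,0,0,0,0],[0,0,0,0,0,0,0]]'|grep -E "ee_|wrist"; python3 -m inch '[[-0.05,0,0,0,0,0,0],[-0.05,0,0,0,0,0,0],[-0.05,0,0,0,0,0,0],[-0.05,0,0,0,0,0,0],[-0.05,0,0,0,0,0,0],[-0.05,0,0,0,0,0,0],[-0.4,0,0,0,0,0,0],[-0.8,0,0,0,0,0,0],[-0.8,0,0,0,0,0,0],[0,0,-0.8,0,0,0,0],[0,0,-0.8,0,0,0,0],[0,0,-0.8,0,0,0,0],[0,0,-0.8,0,0,0,0],[0,0,-0.8,0,0,0,0],[0,0,-0.8,0,0,0,0],[0,0,0,0,0,0,0]]'
python3 - <<'E'
from h import *
d=.046
S=(PL[0]+d*np.sin(PL[2]),PL[1]-d*np.cos(PL[2]),PL[2])
overlay('scene','s5.png',(150,150,450,340),2.6,[box(*S,.088,.092,.056),box(.5903,-.265,-.249,.102,.109,.065)]) if 0 else None
im=manip.capture('scene')[:,:,::-1]
overlay('scene','s5.png',(150,150,450,340),2,[box(*S,.088,.092,.056),box(.5903,-.265,-.249,.102,.109,.065)])
E
```

```text
ee_pos: [0.5482, 0.1308, 0.0163]
wrist_force: [-0.1, -12.7, 1.1]
time: 11.85
ee_pos: [0.5468, 0.0752, 0.1398]
tool_rot: [0.002, 0.728, 0.686, 0.002]
wrist_force: [0.9, 0.0, 0.6]
gripper_width: 0.5
finger_force: 0.0
```

View pics/s5.png

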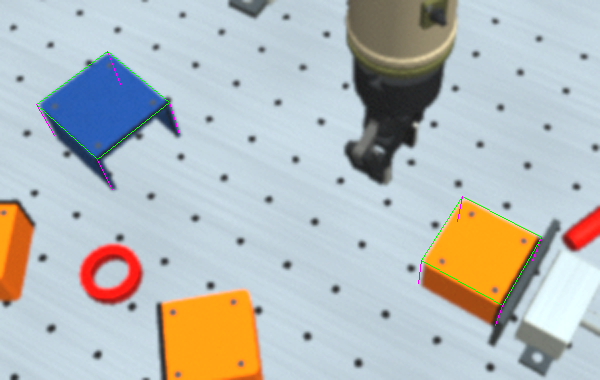

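The orange is home: its outline sits on the plate at crop (540,238)–(497,325). The blue shield matches its fitted pose. Moving behind the blue.

```bash
python3 -m inch '[[-0.966,0.1,0,0,0,0,0.3],[-0.966,0.1,0,0,0,0,0.3],[-0.966,0.1,0,0,0,0,0.3],[-0.966,0.1,0,0,0,0,0.3],[-0.966,0.1,0,0,0,0,0.3],[-0.966,0.1,0,0,0,0,0.3],[-0.966,0.1,0,0,0,0,0.3],[-0.966,0.1,0,0,0,0,0.3],[-0.966,0.1,0,0,0,0,0.3],[-0.966,0.1,0,0,0,0,0.3],[-0.966,0.1,0,0,0,0,0.3],[-0.966,0.1,0,0,0,0,0.3],[-0.966,0.1,0,0,0,0,0.3],[-0.966,0.1,0,0,0,0,0.3],[-0.966,0.1,0,0,0,0,0.3],[-0.966,0.1,0,0,0,0,0.3],[-0.966,0.1,0,0,0,0,0.3],[-0.966,0.1,0,0,0,0,0.3]]'
python3 -m inch '[[0,0,0,0,0,0.91,0.3],[0,0,0,0,0,0.91,0.3],[0,0,0,0,0,0.91,0.3],[0,0,0.8,0,0,0,0.3],[0,0,0.8,0,0,0,0.3],[0,0,0.8,0,0,0,0.3],[0,0,0.8,0,0,0,0.3],[0,0,0.8,0,0,0,0.3],[0,0,0.8,0,0,0,0.3],[0,0,0,0,0,0,0.3],[0,0,0,0,0,0,0.3]]'
python3 - <<'E'
from h import *
x,y,t=tcp();print(x,y,t)
B=(.5903,-.265,-.249);f=(np.sin(.249),np.cos(.249))
e=((B[0]-x)*f[0]+(B[1]-y)*f[1]);print('fwd to closed end',e-.0545,'side',(B[0]-x)*f[1]-(B[1]-y)*f[0])
# arc to heading psi, straight, arc to axis yaw
def g(p):
    psi,L=p; P=np.array(B)
    for l,d,k in((.12*(psi+.249),psi+.249,50),(L,0,50),(.12*(psi+.058),-psi-.058,50)):
        for i in range(k):
            m=P[2]+d/k/2;P=P+np.array([-np.sin(m)*l/k,np.cos(m)*l/k,d/k])
    return P
r=least_squares(lambda p:(g(p)[0]-(PL[0]+.058*(g(p)[1]-PL[1])),g(p)[1]-.07),[.25,.2]).x
print(r,g(r));psi,L=r
arcs(B,[(.12*(psi+.249),psi+.249),(L,0),(.12*(psi+.058),-psi-.058)],.0655,[6,12,5])
E
```

```text
time: 13.75
ee_pos: [0.5627, -0.3616, 0.1339]
tool_rot: [-0.002, 0.728, 0.686, -0.0]
wrist_force: [0.4, -0.3, 0.2]
gripper_width: 0.646
finger_force: 0.0
time: 14.85
ee_pos: [0.5626, -0.3604, 0.0147]
tool_rot: [-0.002, 0.79, 0.613, -0.0]
wrist_force: [-0.4, 0.3, 0.1]
gripper_width: 0.654
finger_force: 0.0
0.5625979589734622 -0.3603651832698523 -0.250176756079312
fwd to closed end 0.04475080854402003 side 0.003346380206547952
[0.18205272 0.25930507] [ 0.5432896  0.07      -0.058    ]
end [ 0.5433  0.07   -0.058 ] tcp [ 0.5395  0.0046 -0.058 ]
[(np.float64(0.35), np.float64(0.18), np.float64(-1.03)), (np.float64(0.35), np.float64(0.18), np.float64(-1.03)), (np.float64(0.35), np.float64(0.18), np.float64(-1.03)), (np.float64(0.35), np.float64(0.18), np.float64(-1.03)), (np.float64(0.35), np.float64(0.18), np.float64(-1.03)), (np.float64(0.35), np.float64(0.18), np.float64(-1.03)), (np.float64(0.86), np.float64(0.0), np.float64(-0.0)), (np.float64(0.86), np.float64(0.0), np.float64(-0.0)), (np.float64(0.86), np.float64(0.0), np.float64(-0.0)), (np.float64(0.86), np.float64(0.0), np.float64(-0.0)), (np.float64(0.86), np.float64(0.0), np.float64(-0.0)), (np.float64(0.86), np.float64(0.0), np.float64(-0.0)), (np.float64(0.86), np.float64(0.0), np.float64(-0.0)), (np.float64(0.86), np.float64(0.0), np.float64(-0.0)), (np.float64(0.86), np.float64(0.0), np.float64(-0.0)), (np.float64(0.86), np.float64(0.0), np.float64(-0.0)), (np.float64(0.86), np.float64(0.0), np.float64(-0.0)), (np.float64(0.86), np.float64(0.0), np.float64(-0.0)), (np.float64(0.23), np.float64(-0.12), np.float64(0.69)), (np.float64(0.23), np.float64(-0.12), np.float64(0.69)), (np.float64(0.23), np.float64(-0.12), np.float64(0.69)), (np.float64(0.23), np.float64(-0.12), np.float64(0.69)), (np.float64(0.23), np.float64(-0.12), np.float64(0.69))]
```

```bash
python3 -m inch '[[0.4,0.05,0,0,0,0,0.3],[0.4,0.04,0,0,0,0,0.3],[0.4,0.04,0,0,0,0,0.3],[0.15,0,0,0,0,0,0.3],[0,0,0,0,0,0,0.3],[0.3,0.155,0,0,0,-0.883,0.3],[0.3,0.155,0,0,0,-0.883,0.3],[0.3,0.155,0,0,0,-0.883,0.3],[0.3,0.155,0,0,0,-0.883,0.3],[0.3,0.155,0,0,0,-0.883,0.3],[0.3,0.155,0,0,0,-0.883,0.3],[0.3,0.155,0,0,0,-0.883,0.3],[0,0,0,0,0,0,0.3]]'
python3 -m inch '[[0.3,0,0,0,0,0,0.3],[0.5,0,0,0,0,0,0.3],[0.5,0,0,0,0,0,0.3],[0.5,0,0,0,0,0,0.3],[0.5,0,0,0,0,0,0.3],[0.5,0,0,0,0,0,0.3],[0.5,0,0,0,0,0,0.3],[0.5,0,0,0,0,0,0.3],[0.5,0,0,0,0,0,0.3],[0.5,0,0,0,0,0,0.3],[0.5,0,0,0,0,0,0.3],[0.5,0,0,0,0,0,0.3],[0.3,0,0,0,0,0,0.3],[0,0,0,0,0,0,0.3]]'
python3 - <<'E'
from h import *
x,y,t=tcp();d=.0655
S=(x-d*np.sin(t),y+d*np.cos(t),t);print(S)
M=(PL[0]+.046*np.sin(PL[2]),PL[1]-.046*np.cos(PL[2]),PL[2])
overlay('scene','s6.png',(220,180,420,330),4,[box(*S,.102,.109,.065),box(*M,.088,.092,.056)])
E
```

```text
time: 16.15
ee_pos: [0.606, -0.2785, 0.0165]
tool_rot: [0.0, 0.639, 0.769, 0.0]
wrist_force: [-0.8, 0.1, 1.3]
gripper_width: 0.65
finger_force: 0.0
time: 17.55
ee_pos: [0.5775, -0.1275, 0.016]
tool_rot: [-0.001, 0.64, 0.769, 0.0]
wrist_force: [1.3, -0.0, -0.9]
gripper_width: 0.65
finger_force: 0.0
(np.float64(0.5656472228485914), np.float64(-0.06303851333356213), np.float64(0.18252012160577524))
```

View pics/s6.png

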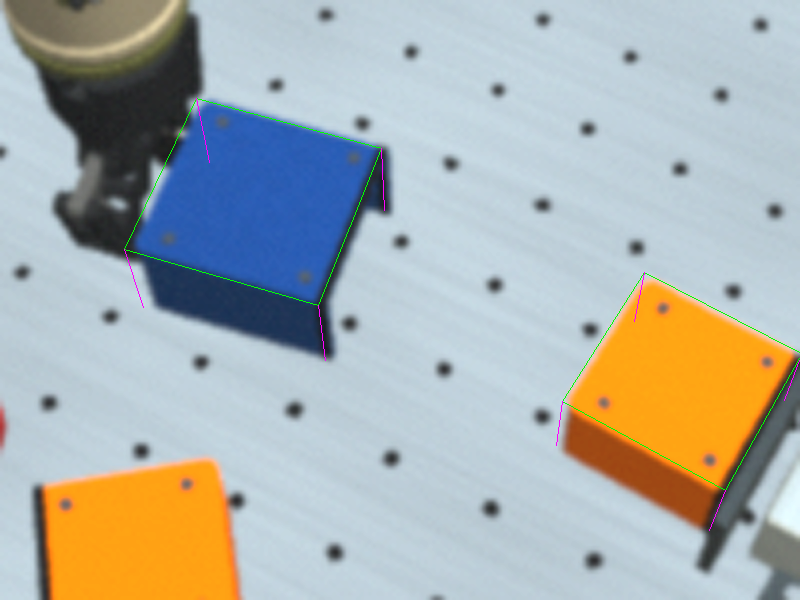

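The blue follows: its mouth edge, crop (385,149)–(326,358), is within 1–2 mm of the prediction. Computing the final straight and turn.

```bash
python3 - <<'E'
from h import *
B=(.5654,-.0615,.1825);R=.12;a=.2405
ax=-R*a*np.sin(.062);ay=R*a*np.cos(.062)
for L in np.arange(.06,.125,.01):
    x=B[0]-L*np.sin(B[2])+ax;y=B[1]+L*np.cos(B[2])+ay
    print(round(L,3),round(x,4),round(y,4),'off',round(x-(PL[0]+.058*(y-PL[1])),4))
arcs(B,[(.1,0),(R*a,-a)],.067,[8,5])
E
```

```text
0.06 0.5527 0.0263 off 0.012
0.07 0.5509 0.0361 off 0.0096
0.08 0.5491 0.046 off 0.0072
0.09 0.5473 0.0558 off 0.0048
0.1 0.5455 0.0656 off 0.0024
0.11 0.5436 0.0755 off 0.0
0.12 0.5418 0.0853 off -0.0023
end [ 0.5455  0.0656 -0.058 ] tcp [ 0.5416 -0.0013 -0.058 ]
[(np.float64(0.5), np.float64(0.0), np.float64(-0.0)), (np.float64(0.5), np.float64(0.0), np.float64(-0.0)), (np.float64(0.5), np.float64(0.0), np.float64(-0.0)), (np.float64(0.5), np.float64(0.0), np.float64(-0.0)), (np.float64(0.5), np.float64(0.0), np.float64(-0.0)), (np.float64(0.5), np.float64(0.0), np.float64(-0.0)), (np.float64(0.5), np.float64(0.0), np.float64(-0.0)), (np.float64(0.5), np.float64(0.0), np.float64(-0.0)), (np.float64(0.23), np.float64(-0.12), np.float64(0.69)), (np.float64(0.23), np.float64(-0.12), np.float64(0.69)), (np.float64(0.23), np.float64(-0.12), np.float64(0.69)), (np.float64(0.23), np.float64(-0.12), np.float64(0.69)), (np.float64(0.23), np.float64(-0.12), np.float64(0.69))]
```

```bash
python3 -m inch '[[0.545,0,0,0,0,0,0.3],[0.545,0,0,0,0,0,0.3],[0.545,0,0,0,0,0,0.3],[0.545,0,0,0,0,0,0.3],[0.545,0,0,0,0,0,0.3],[0.545,0,0,0,0,0,0.3],[0.545,0,0,0,0,0,0.3],[0.545,0,0,0,0,0,0.3],[0.23,-0.12,0,0,0,0.69,0.3],[0.23,-0.12,0,0,0,0.69,0.3],[0.23,-0.12,0,0,0,0.69,0.3],[0.23,-0.12,0,0,0,0.69,0.3],[0.23,-0.12,0,0,0,0.69,0.3],[0,0,0,0,0,0,0.3]]'
python3 - <<'E'
from h import *
x,y,t=tcp();d=.0665
S=(x-d*np.sin(t),y+d*np.cos(t),t);print(S,S[0]-(PL[0]+.058*(S[1]-PL[1])))
M=(PL[0]+.046*np.sin(PL[2]),PL[1]-.046*np.cos(PL[2]),PL[2])
overlay('scene','s7.png',(270,180,430,300),5,[box(*S,.102,.109,.065),box(*M,.088,.092,.056)])
E
```

```text
time: 19.0
ee_pos: [0.5403, 0.0069, 0.016]
tool_rot: [-0.001, 0.728, 0.686, -0.0]
wrist_force: [0.6, 0.3, -0.7]
gripper_width: 0.654
finger_force: 0.0
(np.float64(0.544228398124286), np.float64(0.0732609770853872), np.float64(-0.05943842015767187)) 0.0007496614533335499
```

View pics/s7.png

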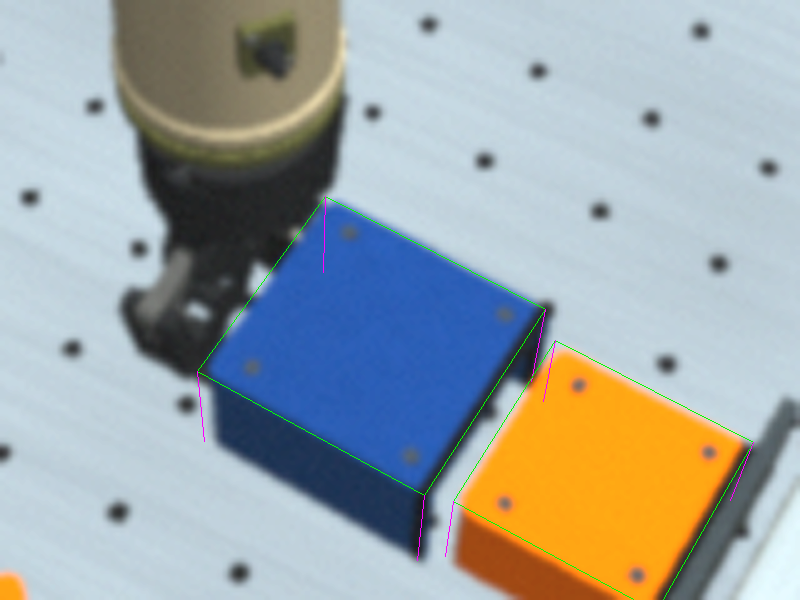

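Blue is lined up: its mouth, crop (548,308)–(422,555), is parallel to the orange closed end and centred on it, with about 8 mm to go. Pushing on.

```bash
python3 -m inch '[[0.3,0,0,0,0,0,0.3],[0.3,0,0,0,0,0,0.3],[0.3,0,0,0,0,0,0.3],[0,0,0,0,0,0,0.3]]'|grep -E "ee_|wrist"
python3 -m inch '[[0.4,0,0,0,0,0,0.3],[0.4,0,0,0,0,0,0.3],[0.4,0,0,0,0,0,0.3],[0.4,0,0,0,0,0,0.3],[0.4,0,0,0,0,0,0.3],[0.4,0,0,0,0,0,0.3],[0.3,0,0,0,0,0,0.3],[0,0,0,0,0,0,0.3],[0,0,0,0,0,0,0.3]]'|grep -E "ee_|wrist"
```

```text
ee_pos: [0.5424, 0.0292, 0.0162]
wrist_force: [0.8, 0.8, -0.7]
ee_pos: [0.5464, 0.0957, 0.0163]
wrist_force: [0.4, 0.2, -0.3]
```

```bash
python3 -m inch '[[0.1,0,0,0,0,0,0.3],[0.1,0,0,0,0,0,0.3],[0.1,0,0,0,0,0,0.3],[0.1,0,0,0,0,0,0.3],[0,0,0,0,0,0,0.3]]'|grep -E "ee_|wrist"; for i in 1; do python3 -m inch '[[0.07,0,0,0,0,0,0.3],[0,0,0,0,0,0,0.3]]'|grep -E "ee_|wrist"; done
python3 -m inch '[[0.07,0,0,0,0,0,0.3],[0,0,0,0,0,0,0.3]]'|grep -E "ee_|wrist"
```

```text
ee_pos: [0.547, 0.1057, 0.0163]
wrist_force: [-0.7, 0.1, 0.0]
ee_pos: [0.5471, 0.1073, 0.0163]
wrist_force: [-0.3, 0.6, 0.4]
ee_pos: [0.5474, 0.1082, 0.0164]
wrist_force: [0.3, -5.1, -0.1]
```

```bash
python3 -m inch '[[0.06,0,0,0,0,0,0.3],[0,0,0,0,0,0,0.3]]'|grep -E "ee_|wrist";python3 -m inch '[[0.06,0,0,0,0,0,0.3],[0,0,0,0,0,0,0.3]]'|grep -E "ee_|wrist"; python3 -m inch '[[0.05,0,0,0,0,0,0.3],[0,0,0,0,0,0,0.3],[0,0,0,0,0,0,0.3],[0,0,0,0,0,0,0.3]]'|grep -E "ee_|wrist"
```

```text
ee_pos: [0.5474, 0.1089, 0.0163]
wrist_force: [1.2, -9.7, 0.5]
ee_pos: [0.5475, 0.1101, 0.0163]
wrist_force: [-0.2, -11.2, 2.0]
ee_pos: [0.5476, 0.1111, 0.0164]
wrist_force: [-0.2, -11.5, 1.4]
```

```bash
python3 -m inch '[[-0.05,0,0,0,0,0,0.3],[-0.05,0,0,0,0,0,0.3],[-0.05,0,0,0,0,0,0.3],[-0.05,0,0,0,0,0,0.3],[-0.05,0,0,0,0,0,0.3],[-0.05,0,0,0,0,0,0.3],[-0.4,0,0,0,0,0,0.3],[-0.8,0,0,0,0,0,0.3],[-0.8,0,0,0,0,0,0.3],[-0.8,0,0,0,0,0,0.3],[0,0,-0.8,0,0,0,0.3],[0,0,-0.8,0,0,0,0.3],[0,0,-0.8,0,0,0,0.3],[0,0,-0.8,0,0,0,0.3],[0,0,-0.8,0,0,0,0.3],[0,0,0,0,0,0,0.3],[0,0,0,0,0,0,0.3]]'
python3 - <<'E'
from h import *
S=(PL[0]+.0545*np.sin(PL[2]),PL[1]-.0545*np.cos(PL[2]),PL[2])
overlay('scene','s8.png',(320,200,480,320),5,[box(*S,.102,.109,.065)])
E
```

```text
time: 23.75
ee_pos: [0.543, 0.0354, 0.1164]
tool_rot: [0.0, 0.728, 0.686, 0.0]
wrist_force: [-0.4, -0.6, -1.4]
gripper_width: 0.652
finger_force: 0.0
```

View pics/s8.png

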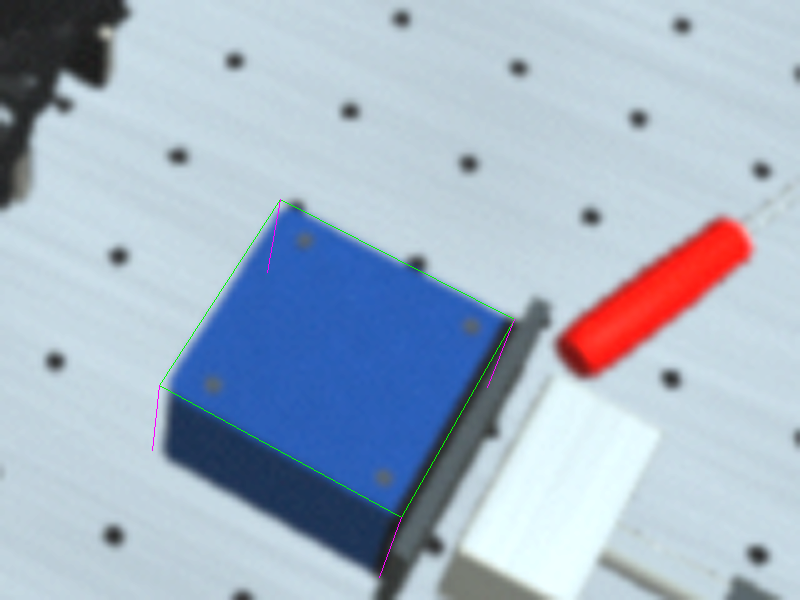

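The blue shield is home: its mouth, crop (515,320)–(385,575), lies against the plate, square and centred, and the gripper is clear. Handing in.

```bash
python3 -c "from bench import manip; print(manip.close_job())"
```

```text
the job is handed in; nothing more can be done
None
```

I slid the orange and then the blue shield home over the small one, pressing the plate back about 3 mm each time by the arm's travel and the push force. The job was handed in at about 24 s with the gripper clear; no verdict came back.

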